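Rack the finger-prick tubes in their order of draw

ROBOT

A 6-joint arm with a two-finger parallel gripper is mounted at the origin on the work surface; the furniture and walls round the work are solid. World frame = base frame: x ahead of the robot, y to its left, z up, the work surface at z = 0. Lengths are in m, angles in degrees, forces in N, time in s.
With the tool pointing down it reaches from about 0.3 to 0.75 m from the base axis. Payload 8.5 kg.
Tool frame: the origin (TCP) lies midway between the tips of the shut fingers; the grasp point (between the pads) lies 19 mm behind it (env.tcp_to_grasp is the z of the grasp point in the tool frame, in m); z points along the fingers, y is the line along which they close (so a half turn about z gives the same grasp; the last joint's range is limited). The gripper opens to 85 mm and grips with 20 to 120 N. Pads are 22 mm wide; open, the fingers measure 114 mm over their backs; the gripper's body (76 mm by 85 mm) begins 54 mm behind the grasp point. The pads swing forward as they close: fully open they stand 13 mm farther back than shut.
Start: joints at [54.815, 21.807, 74.336, -0, 83.858, -12.336], TCP at [0.214, 0.507, 0.231] pointing down, gripper open.
Joint ranges: [-178.18, 178.18], [-50.72, 133.34], [12.68, 142.11], [-81.47, 261.47], [9.98, 163.14], [-165.26, 165.26]. Speed limits (degrees/s): [136.94, 136.94, 180, 180, 180, 180].

INTERFACE

Orientations are given as a 3x3 rotation matrix whose columns are the frame's x, y, z axes.
In Python, from rig import env, imaging, job, models gives the robot as it stands. The module is installed in compiled form; this text tells all that it offers.
- The arm moves only by the tool jog_arm, never from a script. Its argument "plan" is text: rows parted by semicolons, each of 7 numbers parted by spaces: the turn, a rotation vector about the tool's x, y, z in degrees, then the shift along the tool's x, y, z in cm, then the closure in counts, from 0 (fully open) to 255 (shut). In form: rx ry rz x y z claw; .... A call has 1 to 10 rows; each row shifts and turns the commanded pose from where the row before left it, along the tool's axes as they then stand; what a row does not reach is not made up. A row lasts 1/12 s, in which the tool goes at most 41.7 mm and 7.16 degrees, less where a joint would pass 70% of its speed; a pose out of reach is approached as far as the arm can. A call with a gripper value outside its range is refused whole. The fingers move at their own pace and stop on an object; "grip_force" is the grip in N (left out, the last holds). Time passes only in rows, so rows that do not move let the fingers close. It gives the time, the measured TCP pose, the force, the opening and the grip force at its end, in the units of the state.
- env.observe(): the state, without advancing time (a new reading comes with each control period).
- imaging.get_image(name): name is "scene" or "top" or "wrist"; returns a dict with "pixels" (480x640x3 uint8, red, green, blue), "depth" (480x640 float32, m along the optical axis (not along the pixel's ray), 0 where there is no reading), "fov_y" (degrees; the focal length in pixels is half the picture's height over the tangent of half this angle, whatever the lens; pixels are square), "cx", "cy" (the principal point, pixels), "world_from_camera" (4x4, takes a point from camera to world coordinates). Camera axes: x right, y down, z forward; pixel columns grow to the right and rows downward; lengths in m; the calibration is good to about 2 mm. A picture is of the moment at which its call begins.
- job.close_job(): hands the job in; it is judged then, once.
Trained networks look in the newest picture that a camera, given by its name, has taken for a name from the list of things; names that differ only in an ending like _2 or _b are one class to them, and where a whole thing is asked for, a point or a joint stands for the part that bears it (a point fixed in the world has none). Each returns a list of dicts, best first, with "confidence" (0 to 1); they miss things now and then, are a little off and sometimes report something else, mostly with a low value. They report only what shows in the picture. A call takes as long as a camera call. They do not tell look-alikes from the thing itself.
- models.outline_of(camera, query): "region" (480x640 bool, what is visible of it) and "bbox" ([centre column, centre row, width, height] in pixels, round what is visible of it).
- models.tip_of(camera, query): "at" ([column, row] in pixels: a listed point, or the origin of a listed thing).
The state is a dict: "time_s": time; "q": joint angles; "qvel": joint speeds; "joint_efforts": joint torques, N m; "position": TCP position; "tool_rot": TCP orientation; "ft_force": force on the tool from outside, world axes, zero at the start; "wrist_torque": the same for the moment, N m; "grip_width": finger opening in m; "gripper_force": force on a finger pad.
Only numpy, scipy, OpenCV 4.12 (cv2) and the standard library are available. Lean on these libraries where they do the work, as an engineer would, in place of code of your own. Each camera call takes 0.05 s, during which the arm holds its last target. There are 200 camera calls.

TASK

Set up the next finger-prick: move four tubes from the light grey stock rack into the teal draw rack in the order of draw, starting in the pocket next to the orange bar: lavender cap first, then green, then grey, and red last. Stand each tube upright on the floor of its pocket, setting it down rather than dropping it in. The light-blue tube is not used for finger-pricks: leave it in the stock rack where it is.

Things in the scene. Friction and masses are not known exactly. Their poses are not given: they have to be found in the camera images.
- lavender_tube_mid (a point): closed rigid tube with a lavender (purple) cap, upright on its flat foot in one of the stock rack's pockets: 68 mm tall, 15 g; barrel 17 mm in diameter, white label with a band of the cap's colour; cap 21 mm in diameter, the top 18 mm, best to grip. This point: the tube's centre, 34 mm above its foot, 25 mm below the cap's middle; z up its axis.
- green_tube_mid (a point): closed rigid tube with a green cap, upright on its flat foot in one of the stock rack's pockets: 68 mm tall, 15 g; barrel 17 mm in diameter, white label with a band of the cap's colour; cap 21 mm in diameter, the top 18 mm, best to grip. This point: the tube's centre, 34 mm above its foot, 25 mm below the cap's middle; z up its axis.
- grey_tube_mid (a point): closed rigid tube with a grey cap, upright on its flat foot in one of the stock rack's pockets: 68 mm tall, 15 g; barrel 17 mm in diameter, white label with a band of the cap's colour; cap 21 mm in diameter, the top 18 mm, best to grip. This point: the tube's centre, 34 mm above its foot, 25 mm below the cap's middle; z up its axis.
- red_tube_mid (a point): closed rigid tube with a red cap, upright on its flat foot in one of the stock rack's pockets: 68 mm tall, 15 g; barrel 17 mm in diameter, white label with a band of the cap's colour; cap 21 mm in diameter, the top 18 mm, best to grip. This point: the tube's centre, 34 mm above its foot, 25 mm below the cap's middle; z up its axis.
- blue_tube_mid (a point): closed rigid tube with a light blue cap, upright on its flat foot in one of the stock rack's pockets: 68 mm tall, 15 g; barrel 17 mm in diameter, white label with a band of the cap's colour; cap 21 mm in diameter, the top 18 mm, best to grip. This point: the tube's centre, 34 mm above its foot, 25 mm below the cap's middle; z up its axis. This one stays in the stock rack.
- stock_rack: light grey rack, 55 x 202 x 22 mm, a small lug at each end, fixed to the table; five round pockets 27 mm wide, 17 mm deep (floor at 5 mm, bevelled mouth at the rack's top, 22 mm) in a row, pitch 36 mm. Origin: centre of its underside, on the table; y along the row, x across, z up; pockets at x = 0, y = +72, +36, 0, -36, -72 mm, each holding one tube at the start
- draw_rack: dark teal rack, 55 x 166 x 22 mm, orange bar 24 mm high across one end, fixed at any yaw; four empty round pockets 27 mm wide, 17 mm deep (floor at 5 mm, bevelled mouth at the rack's top, 22 mm) in a row, pitch 36 mm. Origin: centre of its underside, on the table; y along the row to the orange end, z up; pockets 1 to 4 at x = 0, y = +54 (by bar), +18, -18, -54 mm; a seated tube's centre at 39 mm
There are look-alikes about, which are no part of the job. What is shaped like the part that bears grey_tube_mid but yellow is not meant.

How it is judged:
By the outcome, as a careful person would: the job done as asked, in the order asked, and still so for the second after the job is handed in, with the robot touching nothing.
It also fails if it takes over 96 s, if anything falls off the work surface, if the arm or the gripper's body presses on something with over 40 N, if the wrist force passes 120 N, or if a joint passes its speed limit or range.

## Working session

There is one attempt and no reset: what is moved stays moved. The work goes in short steps, Python scripts to look and compute and a tool call to move; the robot and the scene stay as the last step left them, time stands still between calls to the robot, and variables do not carry over. Pictures are saved under pics/ and viewed, at most 14 in all, crops included, and the job is handed in when it is done.

Besides the shell and the picture viewer there is one more tool, called after "Call:" as name(argument=value, ...) on one line, values as JSON. jog_arm: Moves the arm, as the interface text tells. Its arguments: {"type":"object","properties":{"plan":{"type":"string"},"grip_force":{"type":"number"}},"required":["plan"]}

```bash
mkdir -p pics
cat > h.py <<'E'
import numpy as np, cv2
from rig import env, imaging, job, models
def world(im,u,v,d=None):
    f=240/np.tan(np.radians(im["fov_y"]/2)); d=im["depth"][v.astype(int),u.astype(int)] if d is None else d
    p=np.stack([(u-im["cx"])/f*d,(v-im["cy"])/f*d,d,np.ones_like(d)])
    return (im["world_from_camera"]@p)[:3].T
def save(im,n): cv2.imwrite(f"pics/{n}.png",im["pixels"][...,::-1])
E
python3 - <<'E'
from h import *
s=env.observe(); print(s["tool_rot"],s["position"],env.tcp_to_grasp,s["grip_width"])
for n in("top","scene"):
    im=imaging.get_image(n); save(im,n+"0"); print(n,im["world_from_camera"].round(3).tolist(),im["fov_y"])
    np.savez(f"{n}.npz",**im)
E
```

```text
[[-9.21523852e-01  3.88320717e-01 -9.00630074e-04]
 [ 3.88321593e-01  9.21523135e-01 -1.20480494e-03]
 [ 3.62100731e-04 -1.45999059e-03 -9.99998869e-01]] [0.21339402 0.50659094 0.2306994 ] -0.0187 0.08553782347989157
top [[-0.027, -0.988, 0.15, 0.285], [-1.0, 0.028, 0.001, 0.035], [-0.005, -0.149, -0.989, 1.172], [0.0, 0.0, 0.0, 1.0]] 54.05570481995254
scene [[-0.512, -0.447, 0.734, -0.256], [-0.859, 0.25, -0.447, 0.454], [0.017, -0.859, -0.512, 0.546], [0.0, 0.0, 0.0, 1.0]] 57.35266433968182
```

View pics/top0.png

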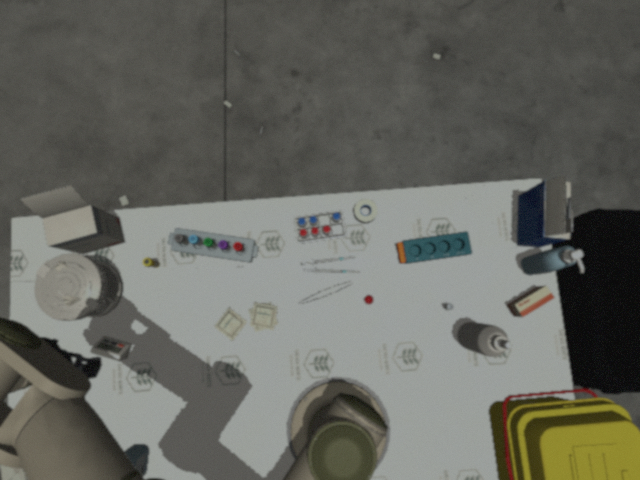

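View pics/scene0.png

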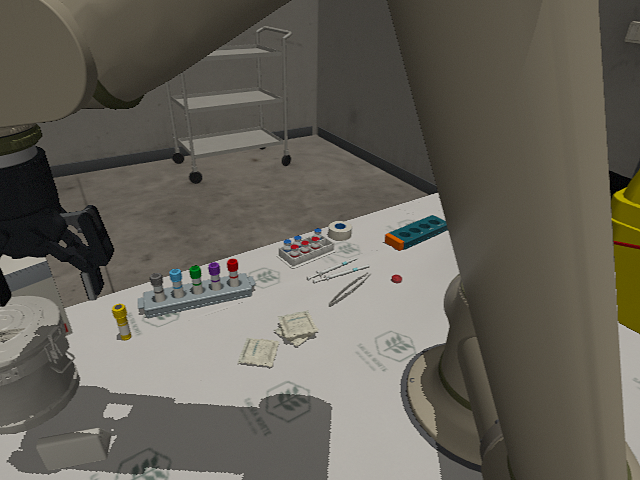

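Top view: stock rack at (212,245), with caps from the left of grey (181,240), blue (194,241), green (209,243), lavender (225,244) and red (239,247). The draw rack is at (433,247), with its orange bar on the left at (401,251). A yellow look-alike lies at (151,262).

Run:
```python
from h import *
im=dict(np.load("top.npz")); im["fov_y"]=float(im["fov_y"])
f=240/np.tan(np.radians(im["fov_y"]/2)); T=im["world_from_camera"]
hsv=cv2.cvtColor(im["pixels"],cv2.COLOR_RGB2HSV)
def plane(u,v,z):
    r=T[:3,:3]@np.array([(u-im["cx"])/f,(v-im["cy"])/f,1]); return T[:3,3]+r*(z-T[2,3])/r[2]
for c in "lavender green grey red blue".split():
    m=models.tip_of("top",c+"_tube_mid"); o=models.outline_of("top",c+"_tube_mid")
    print(c,[(np.round(x["at"],1),round(x["confidence"],2),plane(*x["at"],.039).round(4)) for x in m[:2]],[np.round(x["bbox"],1) for x in o[:2]])
for n in("stock_rack","draw_rack"):
    m=models.tip_of("top",n); o=models.outline_of("top",n)[0]
    print(n,[(x["at"],x["confidence"],plane(*x["at"],0).round(4)) for x in m[:2]])
    v,u=np.nonzero(o["region"]); w=world(im,u.astype(float),v.astype(float)); k=(w[:,2]>.015)&(w[:,2]<.03); 
    pts=np.array([plane(a,b,.022)[:2] for a,b in zip(u,v)]) 
    print("rect3d",cv2.minAreaRect((w[k,:2]*1000).astype(np.float32)),"plane",cv2.minAreaRect((pts*1000).astype(np.float32)),np.median(w[k,2]))
v,u=np.nonzero((hsv[...,0]>80)&(hsv[...,0]<105)&(hsv[...,1]>120)); k=(u>390)&(u<480)&(v>220)&(v<270)
pts=np.array([plane(a,b,.022)[:2] for a,b in zip(u[k],v[k])]); print("teal",cv2.minAreaRect((pts*1000).astype(np.float32)))
# dark pockets in teal
g=cv2.resize(im["pixels"][220:275,160:490],None,fx=2.4,fy=2.4,interpolation=cv2.INTER_CUBIC); cv2.imwrite("pics/crop.png",g[...,::-1])
```

```text
lavender [(array([211.8, 241.8]), 0.61, array([0.4548, 0.2931, 0.039 ])), (array([225.8, 245.4]), 0.41, array([0.445 , 0.2589, 0.039 ]))] [array([226.3, 247.6,  14.5,  13.6])]
green [(array([211.9, 243.1]), 0.68, array([0.4516, 0.2928, 0.039 ]))] [array([209.2, 243.3,  13.7,  12.7])]
grey [(array([181.8, 237.8]), 0.56, array([0.4667, 0.3664, 0.039 ])), (array([150.1, 261.6]), 0.56, array([0.4105, 0.4423, 0.039 ]))] [array([181.6, 238.4,  10.9,   6.8]), array([150.1, 264.1,  20.3,   9.4])]
red [] [array([238.8, 246.3,  15.5,   9.7])]
blue [(array([193.9, 239.4]), 0.55, array([0.4619, 0.3368, 0.039 ]))] []
stock_rack [([216.0, 248.1], 0.97, array([0.4443, 0.2913, 0.    ])), ([212.3, 244.5], 0.53, array([0.4537, 0.3007, 0.    ]))]
rect3d ((450.32470703125, 294.3434143066406), (224.2247314453125, 57.624610900878906), 80.09635162353516) plane ((449.9035339355469, 293.99798583984375), (223.62631225585938, 58.581809997558594), 80.21133422851562) 0.022660934868803717
draw_rack [([434.0, 249.7], 0.78, array([ 0.4251, -0.2555,  0.    ]))]
rect3d ((428.13812255859375, -251.0855255126953), (58.145050048828125, 178.51315307617188), 6.358126640319824) plane ((427.7126770019531, -249.12310791015625), (59.144710540771484, 183.9182891845703), 6.844965934753418) 0.023122104940692667
teal ((431.8153991699219, -256.8124084472656), (44.178157806396484, 152.82862854003906), 4.463991165161133)
```

Call:
jog_arm(plan="0 0 0 -3.76 -1.3 0 0;0 0 0 -3.76 -1.3 0 0;0 0 0 -3.76 -1.3 0 0;0 0 0 -3.76 -1.3 0 0;0 0 0 -3.76 -1.3 0 0;0 0 0 -3.76 -1.3 0 0;0 0 0 -3.76 -1.3 0 0;0 0 0 -3.76 -1.3 0 0;0 0 7 0 0 0 0;0 0 7 0 0 0 0")

```text
time_s: 1.63
position: [0.452, 0.2925, 0.231]
tool_rot: [[-0.795, 0.607, -0.0], [0.607, 0.795, -0.0], [0.0, -0.0, -1.0]]
ft_force: [-1.7, 0.9, 0.2]
grip_width: 0.0854
gripper_force: 0.0
```

Call:
jog_arm(plan="0 0 7 0 0 0 0;0 0 7 0 0 0 0;0 0 7 0 0 0 0;0 0 7 0 0 0 0;0 0 7 0 0 0 0;0 0 7 0 0 0 0;0 0 7 0 0 0 0;0 0 7 0 0 0 0;0 0 7 0 0 0 0;0 0 0 0 0 0 0")

```text
time_s: 2.47
position: [0.4504, 0.2942, 0.2313]
tool_rot: [[0.175, 0.985, 0.0], [0.985, -0.175, 0.0], [0.0, 0.0, -1.0]]
ft_force: [0.6, -0.3, -0.6]
grip_width: 0.0854
gripper_force: 0.0
```

Run:
```python
from h import *
s=env.observe(); print(s["tool_rot"].round(3),s["position"].round(4),s["q"])
im=imaging.get_image("wrist"); save(im,"w1"); np.savez("w1.npz",**im); print(im["world_from_camera"].round(3).tolist(),im["fov_y"])
```

```text
[[ 0.175  0.985  0.   ]
 [ 0.985 -0.175  0.   ]
 [ 0.     0.    -1.   ]] [0.4504 0.2942 0.2313] [2.05348125e+01 2.05930168e+01 7.62470319e+01 1.81199388e-03
 8.31557045e+01 3.06350221e+01]
[[0.985, -0.168, -0.046, 0.462], [-0.174, -0.949, -0.264, 0.361], [0.001, 0.268, -0.964, 0.374], [0.0, 0.0, 0.0, 1.0]] 59.191965866442565
```

View pics/w1.png

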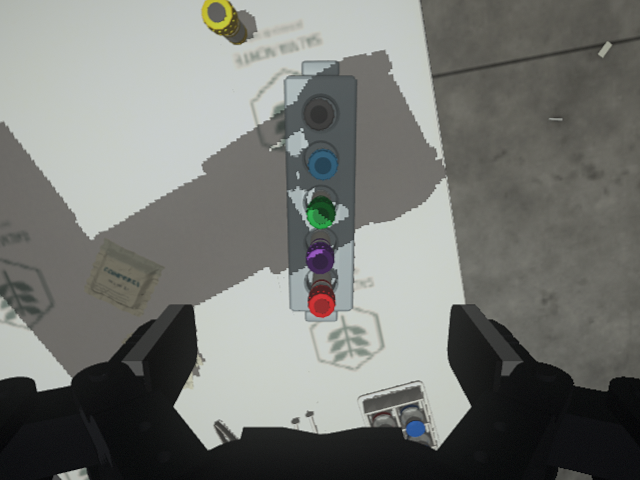

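The wrist view shows all five caps in a column: grey (319,112), blue (322,163), green (321,211), lavender (320,257), red (321,300). The jaws straddle the row as intended.

Run:
```python
from h import *
im=dict(np.load("w1.npz")); im["fov_y"]=float(im["fov_y"])
v,u=np.mgrid[60:330,270:370]; u=u.ravel().astype(float);v=v.ravel().astype(float)
w=world(im,u,v); k=(w[:,2]>.066)&(w[:,2]<.08); uu,vv,ww=u[k],v[k],w[k]
m=np.zeros((480,640),np.uint8); m[vv.astype(int),uu.astype(int)]=255
n,l,st,c=cv2.connectedComponentsWithStats(m)
P=[]
for i in range(1,n):
    if st[i,4]<60: continue
    q=ww[l[vv.astype(int),uu.astype(int)]==i]; r=cv2.minEnclosingCircle((q[:,:2]*1000).astype(np.float32))
    print(c[i].round(),st[i,4],q.mean(0).round(4),np.round(r[0],1),round(r[1],1)); P.append(r[0])
P=np.array(P); d=P[0]-P[-1]; print(P.mean(0),np.degrees(np.arctan2(d[1],d[0])),np.linalg.norm(d))
```

```text
[318. 114.] 758 [0.4612 0.3663 0.0724] [461.1 366.1] 11.0
[322. 165.] 699 [0.4578 0.332  0.0724] [457.7 331.6] 11.1
[320. 214.] 657 [0.4501 0.2973 0.0723] [449.8 296.7] 11.2
[319. 259.] 627 [0.4432 0.2631 0.0722] [443.  262.2] 11.1
[321. 303.] 598 [0.438  0.2278 0.0721] [437.6 226.7] 11.1
[449.81766357 296.69233093] 80.46140596242856 141.3635673970131
```

Call:
jog_arm(plan="0 0 0 -3.28 -0.17 0 0;0 0 0 0 0 3.7 0;0 0 0 0 0 3.7 0;0 0 0 0 0 3.7 0;0 0 0 0 0 3.7 0;0 0 0 0 0 2.7 0;0 0 0 0 0 1 0;0 0 0 0 0 0 255;0 0 0 0 0 0 255;0 0 0 0 0 0 255", grip_force=30)

```text
time_s: 3.35
position: [0.4438, 0.2624, 0.0474]
tool_rot: [[0.169, 0.986, 0.002], [0.986, -0.169, 0.001], [0.001, 0.002, -1.0]]
ft_force: [0.7, -0.2, -0.3]
grip_width: 0.0515
gripper_force: 0.0
```

Call:
jog_arm(plan="0 0 0 0 0 0 255;0 0 0 0 0 0 255;0 0 0 0 0 0 255;0 0 0 0 0 0 255;0 0 0 0 0 0 255;0 0 0 0 0 0 255")

```text
time_s: 3.85
position: [0.4435, 0.2624, 0.0473]
tool_rot: [[0.171, 0.985, 0.002], [0.985, -0.171, 0.001], [0.001, 0.002, -1.0]]
ft_force: [-1.1, -0.2, 7.4]
grip_width: 0.0196
gripper_force: 29.2
```

Call:
jog_arm(plan="0 0 0 0 0 -2 255;0 0 0 0 0 -4 255;0 0 0 0 0 -4 255;0 0 0 0 0 -4 255;0 0 0 0 0 -4 255;0 0 0 -3.8 0.48 0 255;0 0 0 -3.8 0.48 0 255;0 0 0 -3.8 0.48 0 255;0 0 0 -3.8 0.48 0 255;0 0 0 -3.8 0.48 0 255")

```text
time_s: 4.68
position: [0.4336, 0.0693, 0.2266]
tool_rot: [[0.17, 0.985, 0.001], [0.985, -0.17, -0.0], [-0.0, 0.001, -1.0]]
ft_force: [0.9, 0.2, -0.5]
grip_width: 0.0197
gripper_force: 29.4
```

Call:
jog_arm(plan="0 0 0 -3.8 0.48 0 255;0 0 0 -3.8 0.48 0 255;0 0 0 -3.8 0.48 0 255;0 0 0 -3.8 0.48 0 255;0 0 0 -3.8 0.48 0 255;0 0 0 -3.8 0.48 0 255;0 0 0 -3.8 0.48 0 255;0 0 -6 0 0 0 255;0 0 -6 0 0 0 255;0 0 -4.3 0 0 0 255")

```text
time_s: 5.52
position: [0.4215, -0.1977, 0.2263]
tool_rot: [[-0.116, 0.993, -0.0], [0.993, 0.116, 0.0], [0.0, -0.0, -1.0]]
ft_force: [-0.7, 0.8, -0.2]
grip_width: 0.0196
gripper_force: 29.4
```

Call:
jog_arm(plan="0 0 0 0 0 0 255;0 0 0 0 0 0 255")

```text
time_s: 5.68
position: [0.4217, -0.1969, 0.2264]
tool_rot: [[-0.11, 0.994, 0.0], [0.994, 0.11, -0.0], [-0.0, 0.0, -1.0]]
ft_force: [-0.8, -0.7, 0.2]
grip_width: 0.0199
gripper_force: 29.4
```

Run:
```python
from h import *
s=env.observe(); print(s["tool_rot"].round(3),s["position"].round(4),s["q"].round(1),s["grip_width"])
im=imaging.get_image("wrist"); save(im,"w2"); np.savez("w2.npz",**im)
```

```text
[[-0.11   0.994  0.   ]
 [ 0.994  0.11  -0.   ]
 [-0.     0.    -1.   ]] [ 0.4217 -0.1969  0.2264] [-39.6  13.5  87.5  -0.   78.9 -46. ] 0.019882765288253623
```

View pics/w2.png

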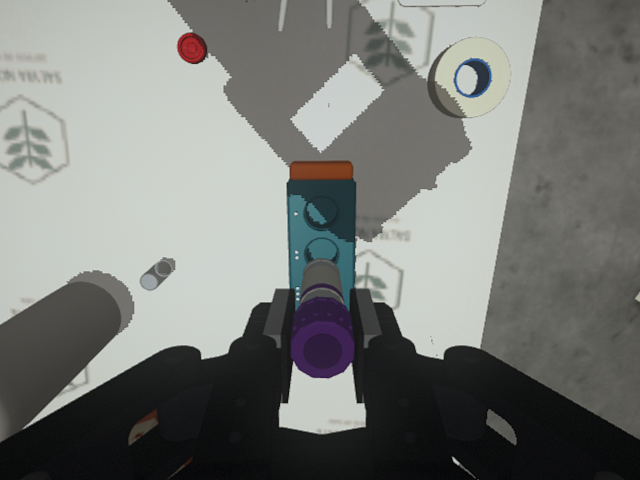

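The wrist view shows the lavender tube held upright. The draw rack is below with its orange bar at (321,170), pocket 1 at (321,212) and pocket 2 at about (321,250).

Run:
```python
from h import *
im=dict(np.load("w2.npz")); im["fov_y"]=float(im["fov_y"])
v,u=np.mgrid[150:290,275:370]; sh=u.shape; u=u.ravel().astype(float);v=v.ravel().astype(float)
w=world(im,u,v); z=w[:,2].reshape(sh)
print("z top",np.median(w[(w[:,2]>.015)&(w[:,2]<.03),2]))
k=(w[:,2]>.018)&(w[:,2]<.023)&(v<240)
# side edges in a frame along tool axes (a along row, b across)
ex=np.array([-.11,.994]); ey=np.array([.994,.11]); a=w[:,:2]@ex; b=w[:,:2]@ey
for a0 in np.arange(-.27,-.18,.01):
    q=(w[:,2]>.0185)&(w[:,2]<.03)&(abs(a-a0)<.005)
    if q.sum()>20: print(round(a0,3),b[q].min().round(4),b[q].max().round(4),q.sum(),w[q,2].max().round(4))
q=(w[:,2]>.0185)&(w[:,2]<.03); print("end a max",np.sort(a[q])[-30:].round(4)[::10])
hsv=cv2.cvtColor(im["pixels"],cv2.COLOR_RGB2HSV)[150:290,275:370,0].ravel(); o=(hsv<16)&(v<185)&q
print("orange",a[o].min(),a[o].max(),b[o].min(),b[o].max(),np.median(w[o,2]))
# pocket floor & rim: low points enclosed
h=(w[:,2]<.016)&(abs(b-np.median(b[q]))<.017)
m=h.reshape(sh).astype(np.uint8); n,l,st,c=cv2.connectedComponentsWithStats(m)
for i in range(1,n):
    if st[i,4]<80: continue
    t=(l.ravel()==i); print("hole",c[i]+[275,150],st[i],w[t].mean(0).round(4),"a",a[t].min().round(4),a[t].max().round(4),"b",b[t].min().round(4),b[t].max().round(4), np.percentile(w[t,2],10))
    fl=t&(w[:,2]<.0075); print(" floor",a[fl].min(),a[fl].max(),b[fl].min(),b[fl].max())
s=(w[:,2]>.018)&(w[:,2]<.024)
print("q mid b",np.median(b[q]))
```

```text
z top 0.021654758354357262
-0.27 0.3681 0.4256 664 0.024
-0.26 0.3683 0.4253 665 0.0241
-0.25 0.3685 0.4252 426 0.0241
-0.24 0.368 0.4258 530 0.0234
-0.23 0.368 0.4256 826 0.0239
-0.22 0.3683 0.4253 780 0.0257
-0.21 0.3712 0.4227 735 0.0258
end a max [-0.2064 -0.2063 -0.2063]
orange -0.2209434532668677 -0.20614018052120092 0.37121496227027584 0.42270601735931185 0.023237584857884463
hole [321.01279318 155.52238806] [ 26   0  41  12 469] [ 0.4171 -0.1576  0.0012] a -0.2066 -0.1979 b 0.3804 0.4139 -0.0007110471169057161
 floor -0.2065621604789374 -0.1978771066477914 0.3808818360486142 0.41366223882516484
hole [320.6961178  211.83801874] [ 30  47  32  31 747] [ 0.4221 -0.2056  0.0055] a -0.2624 -0.2377 b 0.3835 0.4104 0.0037945389563207145
 floor -0.26235735971677776 -0.2377306705765494 0.38400648904741636 0.4103597047285823
hole [321.01529637 249.66921606] [ 31  89  31  23 523] [ 0.4263 -0.2401  0.0052] a -0.2945 -0.2753 b 0.3839 0.4106 0.0037038838700760414
 floor -0.2944666574530846 -0.2753348381442846 0.38385265577766065 0.40995721569576327
q mid b 0.3972622814460253
```

Call:
jog_arm(plan="0 0 0 -0.82 -0.05 0 255;0 0 0 0 0 3.7 255;0 0 0 0 0 3.7 255;0 0 0 0 0 3.7 255;0 0 0 0 0 3.3 255;0 0 0 0 0 1.7 255;0 0 0 0 0 1 255;0 0 0 0 0 0 255;0 0 0 0 0 0 255")

```text
time_s: 6.48
position: [0.4224, -0.2056, 0.0553]
tool_rot: [[-0.112, 0.994, -0.0], [0.994, 0.112, 0.0], [0.0, -0.0, -1.0]]
ft_force: [0.1, -0.4, 0.4]
grip_width: 0.0197
gripper_force: 29.4
```

Call:
jog_arm(plan="0 0 0 0 0 0.3 255;0 0 0 0 0 0.2 255;0 0 0 0 0 0.1 255;0 0 0 0 0 0 255;0 0 0 0 0 0 255")

```text
time_s: 6.9
position: [0.4224, -0.2053, 0.0496]
tool_rot: [[-0.112, 0.994, 0.0], [0.994, 0.112, -0.0], [-0.0, 0.0, -1.0]]
ft_force: [1.0, -0.3, -0.1]
grip_width: 0.0194
gripper_force: 29.4
```

Call:
jog_arm(plan="0 0 0 0 0 0.1 255;0 0 0 0 0 0.1 255;0 0 0 0 0 0 255;0 0 0 0 0 0 255")

```text
time_s: 7.23
position: [0.4223, -0.2052, 0.0474]
tool_rot: [[-0.112, 0.994, 0.0], [0.994, 0.112, -0.0], [-0.0, 0.0, -1.0]]
ft_force: [0.4, -0.0, 0.4]
grip_width: 0.02
gripper_force: 29.5
```

Call:
jog_arm(plan="0 0 0 0 0 0.05 255;0 0 0 0 0 0 255;0 0 0 0 0 0 255")

```text
time_s: 7.48
position: [0.4224, -0.2054, 0.0473]
tool_rot: [[-0.112, 0.994, 0.001], [0.994, 0.112, -0.001], [-0.001, 0.001, -1.0]]
ft_force: [-1.3, 0.4, 6.8]
grip_width: 0.02
gripper_force: 30.0
```

Call:
jog_arm(plan="0 0 0 0 0 0.05 255;0 0 0 0 0 0 255;0 0 0 0 0 0 255")

```text
time_s: 7.73
position: [0.4226, -0.2056, 0.0472]
tool_rot: [[-0.113, 0.994, 0.001], [0.994, 0.113, -0.001], [-0.001, 0.001, -1.0]]
ft_force: [-2.6, 0.6, 11.5]
grip_width: 0.0196
gripper_force: 30.5
```

Call:
jog_arm(plan="0 0 0 0 0 -0.05 255;0 0 0 0 0 0 180;0 0 0 0 0 0 180;0 0 0 0 0 0 150;0 0 0 0 0 0 120;0 0 0 0 0 0 0;0 0 0 0 0 0 0;0 0 0 0 0 0 0;0 0 0 0 0 0 0;0 0 0 0 0 0 0")

```text
time_s: 8.57
position: [0.4223, -0.2052, 0.0468]
tool_rot: [[-0.112, 0.994, -0.0], [0.994, 0.112, 0.0], [0.0, -0.0, -1.0]]
ft_force: [-0.8, -0.8, -0.2]
grip_width: 0.0853
gripper_force: 0.0
```

Call:
jog_arm(plan="0 0 0 0 0 0 0;0 0 0 0 0 -2 0;0 0 0 0 0 -4 0;0 0 0 0 0 -4 0;0 0 0 0 0 -4 0;0 0 0 0 0 -4 0;0 0 0 0 0 0 0;0 0 0 0 0 0 0")

```text
time_s: 9.23
position: [0.4227, -0.2055, 0.2285]
tool_rot: [[-0.112, 0.994, 0.003], [0.994, 0.112, -0.003], [-0.003, 0.003, -1.0]]
ft_force: [-0.1, 0.5, -0.5]
grip_width: 0.0854
gripper_force: 0.0
```

Run:
```python
from h import *
im=imaging.get_image("wrist"); save(im,"w3"); np.savez("w3.npz",**im); print(env.observe()["position"],env.observe()["grip_width"])
```

```text
[ 0.42209137 -0.2050465   0.22673312] 0.08511878531606795
```

View pics/w3.png

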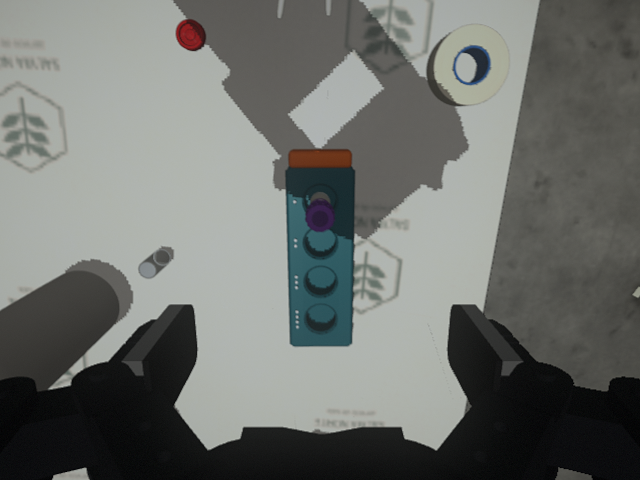

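The lavender tube stands upright in pocket 1 at (320,212). Pockets 2 to 4 are at (320,241), (320,280) and (320,318).

```bash
cat >> h.py <<'E'
def holes(fn):
    im=dict(np.load(fn)); im["fov_y"]=float(im["fov_y"])
    v,u=np.mgrid[150:345,275:370]; sh=u.shape; u=u.ravel().astype(float);v=v.ravel().astype(float)
    w=world(im,u,v); a=w[:,:2]@[-.11,.994]; b=w[:,:2]@[.994,.11]
    n,l,st,c=cv2.connectedComponentsWithStats(((w[:,2]<.0075)&(abs(b-.397)<.017)).reshape(sh).astype(np.uint8))
    for i in range(1,n):
        t=l.ravel()==i
        if st[i,4]>150: print("hole a",a[t].min().round(4),a[t].max().round(4),"b",b[t].min().round(4),b[t].max().round(4))
def delta(x,y,z=None):
    s=env.observe(); R=s["tool_rot"]; d=np.array([x,y,s["position"][2] if z is None else z])-s["position"]
    print("delta tool cm",(R.T@d*100).round(2),"yaw of tool y",np.degrees(np.arctan2(R[1,1],R[0,1])).round(2),s["position"].round(4))
E
python3 -c "
from h import *
holes('w3.npz'); delta(.450,.2968)"
```

```text
hole a -0.2558 -0.2378 b 0.3839 0.4102
hole a -0.2983 -0.2769 b 0.3837 0.4106
hole a -0.334 -0.3118 b 0.3843 0.4102
hole a -0.3699 -0.3495 b 0.3849 0.4106
delta tool cm [ 4.955e+01  8.410e+00 -2.000e-02] yaw of tool y 6.45 [ 0.4221 -0.205   0.2267]
```

Call:
jog_arm(plan="0 0 0 3.81 0.65 0 0;0 0 0 3.81 0.65 0 0;0 0 0 3.81 0.65 0 0;0 0 0 3.81 0.65 0 0;0 0 0 3.81 0.65 0 0;0 0 0 3.81 0.65 0 0;0 0 0 3.81 0.65 0 0;0 0 0 3.81 0.65 0 0;0 0 0 3.81 0.65 0 0;0 0 0 3.81 0.65 0 0")

```text
time_s: 10.12
position: [0.443, 0.1826, 0.225]
tool_rot: [[-0.112, 0.994, -0.004], [0.994, 0.112, -0.001], [-0.0, -0.004, -1.0]]
ft_force: [1.1, -0.5, -0.2]
grip_width: 0.0855
gripper_force: 0.0
```

Call:
jog_arm(plan="0 0 0 3.81 0.65 0 0;0 0 0 3.81 0.65 0 0;0 0 0 3.81 0.65 0 0;0 0 6 0 0 0 0;0 0 6 0 0 0 0;0 0 4 0 0 0 0;0 0 0 0 0 3.5 0;0 0 0 0 0 3.5 0;0 0 0 0 0 0 0;0 0 0 0 0 0 0")

```text
time_s: 10.95
position: [0.4496, 0.296, 0.155]
tool_rot: [[0.166, 0.986, -0.005], [0.986, -0.166, -0.002], [-0.003, -0.005, -1.0]]
ft_force: [-0.7, -0.7, 0.6]
grip_width: 0.0853
gripper_force: 0.0
```

```bash
python3 -c "
from h import *
delta(.450,.2968,.047)"
```

```text
delta tool cm [ 0.11  0.08 10.8 ] yaw of tool y -9.55 [0.4496 0.296  0.155 ]
```

Call:
jog_arm(plan="0 0 0 0.11 0.08 3.5 0;0 0 0 0 0 3.5 0;0 0 0 0 0 2.8 0;0 0 0 0 0 1 0;0 0 0 0 0 0 0;0 0 0 0 0 0 255;0 0 0 0 0 0 255;0 0 0 0 0 0 255;0 0 0 0 0 0 255;0 0 0 0 0 0 255")

```text
time_s: 11.78
position: [0.4519, 0.2976, 0.0497]
tool_rot: [[0.166, 0.986, 0.002], [0.986, -0.166, 0.001], [0.001, 0.001, -1.0]]
ft_force: [-0.3, 0.1, 0.3]
grip_width: 0.0255
gripper_force: 0.0
```

Call:
jog_arm(plan="0 0 0 0 0 0 255;0 0 0 0 0 0 255;0 0 0 0 0 0 255;0 0 0 0 0 0 255;0 0 0 0 0 0 255")

```text
time_s: 12.2
position: [0.4519, 0.2976, 0.0496]
tool_rot: [[0.166, 0.986, 0.001], [0.986, -0.166, 0.001], [0.001, 0.001, -1.0]]
ft_force: [-1.6, 0.9, 7.2]
grip_width: 0.0202
gripper_force: 29.2
```

```bash
python3 -c "
from h import *
delta(.426,-.2401)"
```

```text
delta tool cm [-5.346e+01  6.370e+00 -3.000e-02] yaw of tool y -9.55 [0.4519 0.2976 0.0496]
```

Call:
jog_arm(plan="0 0 0 0 0 -4 255;0 0 0 0 0 -4 255;0 0 0 0 0 -4 255;0 0 0 -3.82 0.455 0 255;0 0 0 -3.82 0.455 0 255;0 0 0 -3.82 0.455 0 255;0 0 0 -3.82 0.455 0 255;0 0 0 -3.82 0.455 0 255;0 0 0 -3.82 0.455 0 255;0 0 0 -3.82 0.455 0 255")

```text
time_s: 13.03
position: [0.438, 0.0268, 0.1689]
tool_rot: [[0.166, 0.986, 0.0], [0.986, -0.166, -0.0], [-0.0, 0.0, -1.0]]
ft_force: [1.2, 0.8, -0.3]
grip_width: 0.0201
gripper_force: 29.5
```

Call:
jog_arm(plan="0 0 0 -3.82 0.455 0 255;0 0 0 -3.82 0.455 0 255;0 0 0 -3.82 0.455 0 255;0 0 0 -3.82 0.455 0 255;0 0 0 -3.82 0.455 0 255;0 0 0 -3.82 0.455 0 255;0 0 0 -3.82 0.455 0 255;0 0 -6 0 0 0 255;0 0 -6 0 0 0 255;0 0 -4 0 0 0 255")

```text
time_s: 13.87
position: [0.4253, -0.2412, 0.1686]
tool_rot: [[-0.116, 0.993, -0.0], [0.993, 0.116, 0.0], [0.001, -0.0, -1.0]]
ft_force: [1.0, 0.9, -0.1]
grip_width: 0.0197
gripper_force: 29.5
```

Call:
jog_arm(plan="0 0 0 0 0 0 255;0 0 0 0 0 0 255")

```text
time_s: 14.03
position: [0.4256, -0.2405, 0.1688]
tool_rot: [[-0.11, 0.994, -0.0], [0.994, 0.11, 0.0], [0.0, -0.0, -1.0]]
ft_force: [0.3, 0.4, 0.8]
grip_width: 0.0196
gripper_force: 29.5
```

```bash
python3 -c "
from h import *
delta(.426,-.2401,.0496)"
```

```text
delta tool cm [ 0.03  0.05 11.92] yaw of tool y 6.32 [ 0.4256 -0.2405  0.1688]
```

Call:
jog_arm(plan="0 0 0 0.03 0.05 3.6 255;0 0 0 0 0 3.6 255;0 0 0 0 0 2 255;0 0 0 0 0 1.2 255;0 0 0 0 0 0.7 255;0 0 0 0 0 0.4 255;0 0 0 0 0 0.2 255;0 0 0 0 0 0 255;0 0 0 0 0 0 255;0 0 0 0 0 0 255")

```text
time_s: 14.87
position: [0.4264, -0.2404, 0.0525]
tool_rot: [[-0.112, 0.994, 0.001], [0.994, 0.112, -0.001], [-0.001, 0.001, -1.0]]
ft_force: [-0.6, 0.6, -0.0]
grip_width: 0.0199
gripper_force: 29.5
```

Call:
jog_arm(plan="0 0 0 0 0 0.1 255;0 0 0 0 0 0.1 255;0 0 0 0 0 0 255;0 0 0 0 0 0 255;0 0 0 0 0 0 255")

```text
time_s: 15.28
position: [0.4261, -0.2402, 0.0498]
tool_rot: [[-0.112, 0.994, 0.0], [0.994, 0.112, -0.0], [-0.0, 0.0, -1.0]]
ft_force: [0.0, 0.5, -0.3]
grip_width: 0.02
gripper_force: 29.5
```

Call:
jog_arm(plan="0 0 0 0 0 0.07 255;0 0 0 0 0 0 255;0 0 0 0 0 0 255;0 0 0 0 0 0 255")

```text
time_s: 15.62
position: [0.4263, -0.2404, 0.0496]
tool_rot: [[-0.112, 0.994, 0.001], [0.994, 0.112, -0.001], [-0.001, 0.0, -1.0]]
ft_force: [-0.8, -0.6, 5.0]
grip_width: 0.0198
gripper_force: 30.1
```

Contact with the pocket floor, so release.

Call:
jog_arm(plan="0 0 0 0 0 0 180;0 0 0 0 0 0 180;0 0 0 0 0 0 150;0 0 0 0 0 0 120;0 0 0 0 0 0 0;0 0 0 0 0 0 0;0 0 0 0 0 0 0;0 0 0 0 0 0 0;0 0 0 0 0 0 0;0 0 0 0 0 0 0")

```text
time_s: 16.45
position: [0.4261, -0.2402, 0.0491]
tool_rot: [[-0.112, 0.994, -0.0], [0.994, 0.112, 0.0], [0.0, -0.0, -1.0]]
ft_force: [0.5, -0.3, 0.5]
grip_width: 0.0858
gripper_force: 0.0
```

Call:
jog_arm(plan="0 0 0 0 0 -2 0;0 0 0 0 0 -4 0;0 0 0 0 0 -4 0;0 0 0 0 0 -4 0;0 0 0 0 0 0 0;0 0 0 0 0 0 0")

```text
time_s: 16.95
position: [0.4266, -0.2406, 0.1908]
tool_rot: [[-0.112, 0.994, 0.003], [0.994, 0.112, -0.003], [-0.004, 0.003, -1.0]]
ft_force: [0.0, -0.4, -0.6]
grip_width: 0.0851
gripper_force: 0.0
```

```bash
python3 -c "
from h import *
delta(.4612,.3662)"
```

```text
delta tool cm [59.91 10.26 -0.18] yaw of tool y 6.46 [ 0.4266 -0.2406  0.1908]
```

Call:
jog_arm(plan="0 0 0 3.744 0.641 0 0;0 0 0 3.744 0.641 0 0;0 0 0 3.744 0.641 0 0;0 0 0 3.744 0.641 0 0;0 0 0 3.744 0.641 0 0;0 0 0 3.744 0.641 0 0;0 0 0 3.744 0.641 0 0;0 0 0 3.744 0.641 0 0;0 0 0 3.744 0.641 0 0;0 0 0 3.744 0.641 0 0")

```text
time_s: 17.78
position: [0.4468, 0.1409, 0.1876]
tool_rot: [[-0.112, 0.994, -0.003], [0.994, 0.112, -0.0], [0.0, -0.003, -1.0]]
ft_force: [0.8, 0.0, 0.1]
grip_width: 0.0852
gripper_force: 0.0
```

Call:
jog_arm(plan="0 0 0 3.744 0.641 0 0;0 0 0 3.744 0.641 0 0;0 0 0 3.744 0.641 0 0;0 0 0 3.744 0.641 0 0;0 0 0 3.744 0.641 0 0;0 0 0 3.744 0.641 0 0;0 0 6 0 0 0 0;0 0 6 0 0 0 0;0 0 4 0 0 0 0;0 0 0 0 0 3 0")

```text
time_s: 18.62
position: [0.4622, 0.3678, 0.1615]
tool_rot: [[0.169, 0.986, 0.006], [0.986, -0.169, 0.003], [0.004, 0.006, -1.0]]
ft_force: [0.7, 0.2, -0.2]
grip_width: 0.0853
gripper_force: 0.0
```

Call:
jog_arm(plan="0 0 0 0 0 0 0;0 0 0 0 0 0 0")

```text
time_s: 18.78
position: [0.4598, 0.366, 0.157]
tool_rot: [[0.166, 0.986, -0.005], [0.986, -0.166, -0.003], [-0.003, -0.005, -1.0]]
ft_force: [-0.2, 0.4, -0.3]
grip_width: 0.0858
gripper_force: 0.0
```

```bash
python3 -c "
from h import *
delta(.4612,.3662,.047)
save(imaging.get_image('wrist'),'w4')"
```

```text
delta tool cm [ 0.08  0.19 10.99] yaw of tool y -9.53 [0.4598 0.366  0.157 ]
```

View pics/w4.png

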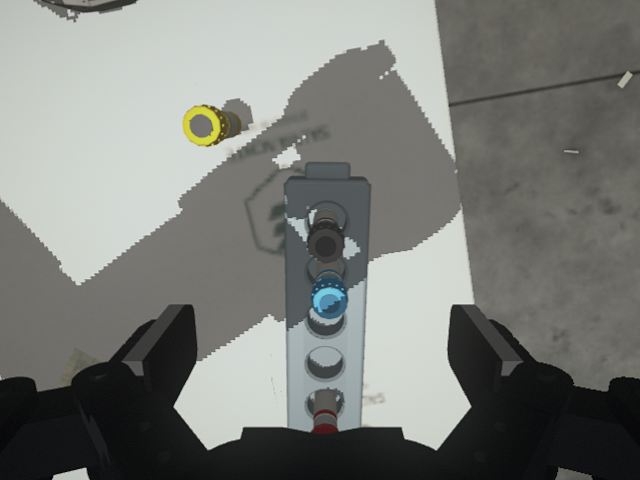

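The grey tube (325,243) and blue tube (329,300) are still upright in the stock rack. The yellow look-alike at (205,126) is clear of the jaws.

Call:
jog_arm(plan="0 0 0 0.08 0.1 3.5 0;0 0 0 0 0 3.5 0;0 0 0 0 0 2.8 0;0 0 0 0 0 1.1 0;0 0 0 0 0 0 0;0 0 0 0 0 0 255;0 0 0 0 0 0 255;0 0 0 0 0 0 255;0 0 0 0 0 0 255;0 0 0 0 0 0 255")

```text
time_s: 19.67
position: [0.4622, 0.3674, 0.0511]
tool_rot: [[0.166, 0.986, 0.001], [0.986, -0.166, 0.001], [0.001, 0.001, -1.0]]
ft_force: [-0.7, 0.1, -0.3]
grip_width: 0.0253
gripper_force: 0.0
```

Call:
jog_arm(plan="0 0 0 0 0 0 255;0 0 0 0 0 0 255;0 0 0 0 0 0 255;0 0 0 0 0 0 255;0 0 0 0 0 0 255")

```text
time_s: 20.08
position: [0.4621, 0.3675, 0.0509]
tool_rot: [[0.166, 0.986, 0.001], [0.986, -0.166, 0.001], [0.001, 0.001, -1.0]]
ft_force: [-1.1, -0.1, 6.9]
grip_width: 0.0202
gripper_force: 29.3
```

```bash
python3 -c "
from h import *
delta(.4299,-.2757)"
```

```text
delta tool cm [-6.396e+01  7.490e+00 -5.000e-02] yaw of tool y -9.55 [0.4621 0.3675 0.0509]
```

Call:
jog_arm(plan="0 0 0 0 0 -4 255;0 0 0 0 0 -4 255;0 0 0 0 0 -4 255;0 0 0 -4 0.468 0 255;0 0 0 -4 0.468 0 255;0 0 0 -4 0.468 0 255;0 0 0 -4 0.468 0 255;0 0 0 -4 0.468 0 255;0 0 0 -4 0.468 0 255;0 0 0 -4 0.468 0 255")

```text
time_s: 20.92
position: [0.4471, 0.084, 0.1702]
tool_rot: [[0.166, 0.986, 0.0], [0.986, -0.166, -0.0], [-0.0, 0.0, -1.0]]
ft_force: [2.1, 0.4, 0.4]
grip_width: 0.02
gripper_force: 29.6
```

Call:
jog_arm(plan="0 0 0 -4 0.468 0 255;0 0 0 -4 0.468 0 255;0 0 0 -4 0.468 0 255;0 0 0 -4 0.468 0 255;0 0 0 -4 0.468 0 255;0 0 0 -4 0.468 0 255;0 0 0 -4 0.468 0 255;0 0 0 -4 0.468 0 255;0 0 0 -4 0.468 0 255;0 0 -6 0 0 0 255")

```text
time_s: 21.75
position: [0.429, -0.2827, 0.1699]
tool_rot: [[0.067, 0.998, 0.001], [0.998, -0.067, -0.003], [-0.003, 0.001, -1.0]]
ft_force: [-1.3, 0.1, -0.3]
grip_width: 0.0196
gripper_force: 29.6
```

Call:
jog_arm(plan="0 0 -6 0 0 0 255;0 0 -4 0 0 0 255;0 0 0 0 0 0 255;0 0 0 0 0 0 255")

```text
time_s: 22.08
position: [0.4294, -0.2763, 0.1701]
tool_rot: [[-0.11, 0.994, -0.0], [0.994, 0.11, 0.0], [0.0, -0.0, -1.0]]
ft_force: [0.1, -0.2, -0.4]
grip_width: 0.0196
gripper_force: 29.5
```

```bash
python3 -c "
from h import *
delta(.4299,-.2757,.0509)"
```

```text
delta tool cm [ 0.05  0.05 11.92] yaw of tool y 6.32 [ 0.4294 -0.2763  0.1701]
```

Call:
jog_arm(plan="0 0 0 0.1 0.05 3.6 255;0 0 0 0 0 3.6 255;0 0 0 0 0 2 255;0 0 0 0 0 1.2 255;0 0 0 0 0 0.7 255;0 0 0 0 0 0.4 255;0 0 0 0 0 0.2 255;0 0 0 0 0 0 255;0 0 0 0 0 0 255;0 0 0 0 0 0 255")

```text
time_s: 22.92
position: [0.4302, -0.2755, 0.0538]
tool_rot: [[-0.112, 0.994, 0.001], [0.994, 0.112, -0.001], [-0.001, 0.001, -1.0]]
ft_force: [-0.8, 0.2, 0.0]
grip_width: 0.0199
gripper_force: 29.6
```

Call:
jog_arm(plan="0 0 0 0 0 0.1 255;0 0 0 0 0 0.1 255;0 0 0 0 0 0.06 255;0 0 0 0 0 0 255;0 0 0 0 0 0 255;0 0 0 0 0 0 255")

```text
time_s: 23.42
position: [0.4301, -0.2755, 0.0509]
tool_rot: [[-0.112, 0.994, 0.001], [0.994, 0.112, -0.001], [-0.001, 0.001, -1.0]]
ft_force: [-0.8, -0.7, 5.6]
grip_width: 0.0195
gripper_force: 30.0
```

Call:
jog_arm(plan="0 0 0 0 0 0 180;0 0 0 0 0 0 180;0 0 0 0 0 0 150;0 0 0 0 0 0 120;0 0 0 0 0 0 0;0 0 0 0 0 0 0;0 0 0 0 0 0 0;0 0 0 0 0 0 0;0 0 0 0 0 0 0;0 0 0 0 0 0 0")

```text
time_s: 24.25
position: [0.4299, -0.2753, 0.0505]
tool_rot: [[-0.112, 0.994, 0.0], [0.994, 0.112, -0.0], [-0.0, 0.0, -1.0]]
ft_force: [0.4, -1.2, -0.2]
grip_width: 0.0853
gripper_force: 0.0
```

Call:
jog_arm(plan="0 0 0 0 0 -2 0;0 0 0 0 0 -4 0;0 0 0 0 0 -4 0;0 0 0 0 0 -4 0;0 0 0 0 0 0 0;0 0 0 0 0 0 0")

```text
time_s: 24.75
position: [0.4304, -0.2757, 0.1923]
tool_rot: [[-0.112, 0.994, 0.003], [0.994, 0.112, -0.003], [-0.004, 0.003, -1.0]]
ft_force: [0.1, 0.0, 0.1]
grip_width: 0.0855
gripper_force: 0.0
```

```bash
python3 -c "
from h import *
delta(.4378,.2272)"
```

```text
delta tool cm [49.89  6.39 -0.17] yaw of tool y 6.46 [ 0.4304 -0.2757  0.1923]
```

Call:
jog_arm(plan="0 0 0 3.838 0.492 0 0;0 0 0 3.838 0.492 0 0;0 0 0 3.838 0.492 0 0;0 0 0 3.838 0.492 0 0;0 0 0 3.838 0.492 0 0;0 0 0 3.838 0.492 0 0;0 0 0 3.838 0.492 0 0;0 0 0 3.838 0.492 0 0;0 0 0 3.838 0.492 0 0;0 0 0 3.838 0.492 0 0")

```text
time_s: 25.58
position: [0.4346, 0.1135, 0.1891]
tool_rot: [[-0.112, 0.994, -0.003], [0.994, 0.112, 0.0], [0.0, -0.003, -1.0]]
ft_force: [0.2, 0.8, -0.2]
grip_width: 0.0855
gripper_force: 0.0
```

Call:
jog_arm(plan="0 0 0 3.838 0.492 0 0;0 0 0 3.838 0.492 0 0;0 0 0 3.838 0.492 0 0;0 0 6 0 0 0 0;0 0 6 0 0 0 0;0 0 4 0 0 0 0;0 0 0 0 0 3 0;0 0 0 0 0 0 0;0 0 0 0 0 0 0;0 0 0 0 0 0 0")

```text
time_s: 26.42
position: [0.4374, 0.2276, 0.1606]
tool_rot: [[0.166, 0.986, -0.001], [0.986, -0.166, -0.0], [-0.0, -0.001, -1.0]]
ft_force: [0.6, 0.3, 0.1]
grip_width: 0.0859
gripper_force: 0.0
```

```bash
python3 -c "
from h import *
delta(.4378,.2272,.047)"
```

```text
delta tool cm [-0.03  0.06 11.36] yaw of tool y -9.54 [0.4374 0.2276 0.1606]
```

Call:
jog_arm(plan="0 0 0 -0.03 0 3.6 0;0 0 0 0 0 3.6 0;0 0 0 0 0 2.9 0;0 0 0 0 0 1.1 0;0 0 0 0 0 0 0;0 0 0 0 0 0 255;0 0 0 0 0 0 255;0 0 0 0 0 0 255;0 0 0 0 0 0 255;0 0 0 0 0 0 255")

```text
time_s: 27.25
position: [0.4377, 0.2275, 0.0493]
tool_rot: [[0.166, 0.986, 0.002], [0.986, -0.166, 0.0], [0.001, 0.001, -1.0]]
ft_force: [-0.3, -0.6, 1.0]
grip_width: 0.0251
gripper_force: 0.0
```

Call:
jog_arm(plan="0 0 0 0 0 0 255;0 0 0 0 0 0 255;0 0 0 0 0 0 255;0 0 0 0 0 0 255;0 0 0 0 0 0 255")

```text
time_s: 27.67
position: [0.4377, 0.2275, 0.0493]
tool_rot: [[0.166, 0.986, 0.001], [0.986, -0.166, 0.0], [0.001, 0.001, -1.0]]
ft_force: [-1.1, -0.7, 6.0]
grip_width: 0.0199
gripper_force: 29.2
```

```bash
python3 -c "
from h import *
delta(.4339,-.3114)"
```

```text
delta tool cm [-5.321e+01  8.560e+00 -2.000e-02] yaw of tool y -9.54 [0.4377 0.2275 0.0493]
```

Call:
jog_arm(plan="0 0 0 0 0 -4 255;0 0 0 0 0 -4 255;0 0 0 0 0 -4 255;0 0 0 -3.8 0.611 0 255;0 0 0 -3.8 0.611 0 255;0 0 0 -3.8 0.611 0 255;0 0 0 -3.8 0.611 0 255;0 0 0 -3.8 0.611 0 255;0 0 0 -3.8 0.611 0 255;0 0 0 -3.8 0.611 0 255")

```text
time_s: 28.5
position: [0.4349, -0.0438, 0.1688]
tool_rot: [[0.166, 0.986, 0.0], [0.986, -0.166, -0.0], [-0.0, 0.0, -1.0]]
ft_force: [1.1, 0.1, 0.1]
grip_width: 0.0201
gripper_force: 29.5
```

Call:
jog_arm(plan="0 0 0 -3.8 0.611 0 255;0 0 0 -3.8 0.611 0 255;0 0 0 -3.8 0.611 0 255;0 0 0 -3.8 0.611 0 255;0 0 0 -3.8 0.611 0 255;0 0 0 -3.8 0.611 0 255;0 0 0 -3.8 0.611 0 255;0 0 -6 0 0 0 255;0 0 -6 0 0 0 255;0 0 -4 0 0 0 255")

```text
time_s: 29.33
position: [0.4331, -0.3121, 0.1682]
tool_rot: [[-0.116, 0.993, -0.0], [0.993, 0.116, 0.001], [0.001, -0.0, -1.0]]
ft_force: [0.4, 0.3, -0.2]
grip_width: 0.0202
gripper_force: 29.5
```

Call:
jog_arm(plan="0 0 0 0 0 0 255;0 0 0 0 0 0 255")

```text
time_s: 29.5
position: [0.4334, -0.3113, 0.1685]
tool_rot: [[-0.11, 0.994, -0.0], [0.994, 0.11, 0.0], [0.0, -0.0, -1.0]]
ft_force: [-0.6, 0.1, 0.8]
grip_width: 0.0198
gripper_force: 29.5
```

```bash
python3 -c "
from h import *
delta(.4339,-.3114,.0493)"
```

```text
delta tool cm [-1.000e-02  5.000e-02  1.192e+01] yaw of tool y 6.32 [ 0.4334 -0.3113  0.1685]
```

Call:
jog_arm(plan="0 0 0 0 0.05 3.6 255;0 0 0 0 0 3.6 255;0 0 0 0 0 2 255;0 0 0 0 0 1.2 255;0 0 0 0 0 0.7 255;0 0 0 0 0 0.4 255;0 0 0 0 0 0.2 255;0 0 0 0 0 0 255;0 0 0 0 0 0 255;0 0 0 0 0 0 255")

```text
time_s: 30.33
position: [0.4342, -0.3116, 0.0523]
tool_rot: [[-0.112, 0.994, 0.001], [0.994, 0.112, -0.001], [-0.001, 0.001, -1.0]]
ft_force: [-0.2, -0.1, 0.7]
grip_width: 0.02
gripper_force: 29.5
```

Call:
jog_arm(plan="0 0 0 0 0 0.1 255;0 0 0 0 0 0.1 255;0 0 0 0 0 0.06 255;0 0 0 0 0 0 255;0 0 0 0 0 0 255;0 0 0 0 0 0 255")

```text
time_s: 30.83
position: [0.4341, -0.3116, 0.0493]
tool_rot: [[-0.112, 0.994, 0.0], [0.994, 0.112, -0.001], [-0.001, 0.0, -1.0]]
ft_force: [0.1, 0.7, 5.4]
grip_width: 0.0198
gripper_force: 29.8
```

Call:
jog_arm(plan="0 0 0 0 0 0 180;0 0 0 0 0 0 180;0 0 0 0 0 0 150;0 0 0 0 0 0 120;0 0 0 0 0 0 0;0 0 0 0 0 0 0;0 0 0 0 0 0 0;0 0 0 0 0 0 0;0 0 0 0 0 0 0;0 0 0 0 0 0 0")

```text
time_s: 31.67
position: [0.4339, -0.3114, 0.0489]
tool_rot: [[-0.112, 0.994, 0.0], [0.994, 0.112, -0.0], [-0.0, 0.0, -1.0]]
ft_force: [0.7, -0.7, -0.2]
grip_width: 0.0851
gripper_force: 0.0
```

Call:
jog_arm(plan="0 0 0 0 0 -2 0;0 0 0 0 0 -4 0;0 0 0 0 0 -4 0;0 0 0 0 0 -4 0;0 0 0 0 0 -4 0;0 0 0 0 0 0 0;0 0 0 0 0 0 0;0 0 0 0 0 0 0")

```text
time_s: 32.33
position: [0.4336, -0.311, 0.228]
tool_rot: [[-0.112, 0.994, -0.001], [0.994, 0.112, 0.001], [0.001, -0.001, -1.0]]
ft_force: [0.2, -1.1, -0.2]
grip_width: 0.0855
gripper_force: 0.0
```

Run:
```python
from h import *
im=imaging.get_image("wrist"); save(im,"w5")
v,u=np.mgrid[100:340,270:370]; u=u.ravel().astype(float);v=v.ravel().astype(float)
w=world(im,u,v); k=(w[:,2]>.05)&(w[:,2]<.1); m=np.zeros((480,640),np.uint8); m[v[k].astype(int),u[k].astype(int)]=1
n,l,st,c=cv2.connectedComponentsWithStats(m)
for i in range(1,n):
    q=w[k][l[v[k].astype(int),u[k].astype(int)]==i]; q=q[q[:,2]>np.percentile(q[:,2],95)-.004]
    if st[i,4]>60: print(c[i].round(),q.mean(0).round(4),q.std(0).round(4))
save(imaging.get_image("scene"),"s5")
```

```text
[320. 119.] [ 0.4248 -0.2419  0.0726] [0.0051 0.0051 0.0008]
[321. 170.] [ 0.4295 -0.2767  0.0726] [0.0051 0.0052 0.0008]
[322. 219.] [ 0.4344 -0.3124  0.0726] [0.0051 0.0052 0.0008]
```

View pics/w5.png

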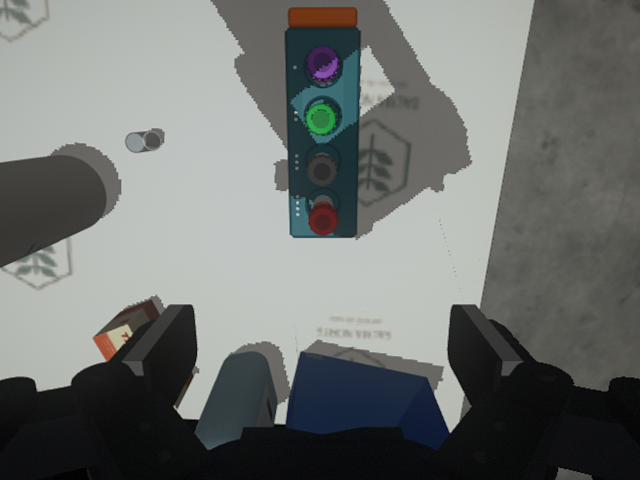

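View pics/s5.png

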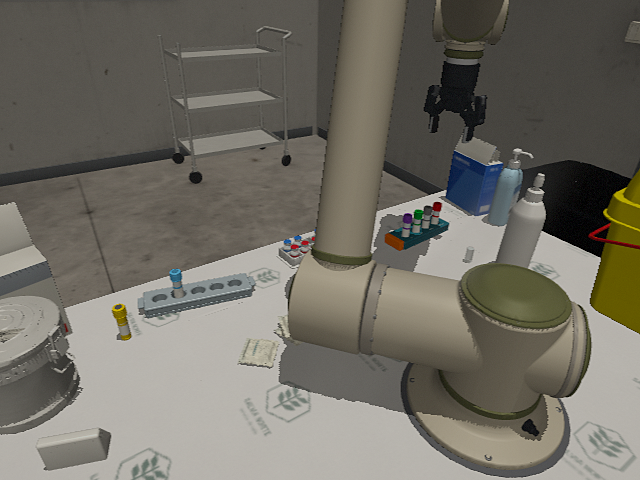

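The wrist view shows lavender (324,64), green (321,118), grey (322,170) and red (322,219) upright in pockets 1 to 4, counted from the orange bar. The measured cap tops of green, grey and red are at 73 mm, so they are on the pocket floors. The scene view shows the blue tube still in the stock rack at (177,283).

```bash
python3 -c "
from rig import job
print(job.close_job())"
```

```text
the job is handed in; nothing more can be done
None
```

The job is handed in: lavender, green, grey and red stand upright in draw-rack pockets 1 to 4 from the orange bar, each set down on its pocket floor, the light-blue tube stayed in the stock rack, and it took about 32 s of the 96 s allowed.

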